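# Unpin and open the braai kindling box

## Robot

A 6-joint arm with a two-finger parallel gripper is mounted at the origin on the work surface. World frame = base frame: x ahead of the robot, y to its left, z up, the work surface at z = 0. Lengths are in m, angles in rad, forces in N, time in s.
With the tool pointing down it reaches from about 0.375 to 0.975 m from the base axis. Payload 3.8 kg.
Tool frame: the origin (TCP) lies midway between the tips of the shut fingers; the grasp point (between the pads) lies 19 mm behind it; z points along the fingers, y is the line along which they close (so a half turn about z gives the same grasp; the last joint's range is limited). The gripper opens to 85 mm and grips with 20 to 120 N. Pads are 22 mm wide; open, the fingers measure 114 mm over their backs; the gripper's body (76 mm by 85 mm) begins 54 mm behind the grasp point. The pads swing forward as they close: fully open they stand 13 mm farther back than shut.
Start: joints at [-1.243, 0.264, 1.604, -0, 1.274, -0.037], TCP at [0.241, -0.631, 0.196] pointing down, gripper open.
Joint ranges: [-2.63, 2.63], [-0.94, 2.18], [0.31, 2.57], [-1.31, 4.45], [0, 2.66], [-2.55, 2.55]. Speed limits (rad/s): [2.57, 2.57, 3.14, 3.14, 3.14, 3.14].

## Interface

Orientations are given as a rotation vector (axis times angle).
In Python, from workcell import * gives the robot as it stands. The module is installed in compiled form; this text tells all that it offers.
- The arm moves only by the tool apply_moves, never from a script. Its arguments are lists of equal length, an entry for each row: "fingers": the opening, from 0 (shut) to 1 (fully open); "travel": the shift along the tool's x, y, z normalised to -1 to 1, where 1 is 0.05 m, a list of three; "rotation": the turn, a rotation vector about the tool's x, y, z normalised to -1 to 1, where 1 is 6 degrees, a list of three. In form: {"fingers": [fingers, ...], "travel": [[dx, dy, dz], ...], "rotation": [[ax, ay, az], ...]}. A call has 1 to 12 rows; each row shifts and turns the commanded pose from where the row before left it, along the tool's axes as they then stand; what a row does not reach is not made up. A row lasts 1/10 s, in which the tool goes at most 50 mm and 8.59 degrees, less where a joint would pass 70% of its speed; a pose out of reach is approached as far as the arm can. A call with a number of a shift or a turn outside -1 to 1 is refused whole. A call with a gripper value outside its range is refused whole. The fingers move at their own pace and stop on an object; "newtons" is the grip in N (left out, the last holds). Time passes only in rows, so rows that do not move let the fingers close. It gives the time, the measured TCP pose, the force, the opening and the grip force at its end, in the units of the state.
- read_state(): the state, without advancing time (a new reading comes with each control period).
- read_camera(name): name is "scene" or "top"; returns a dict with "image" (384x512x3 uint8, red, green, blue), "fx", "fy", "cx", "cy" (pixels), "extrinsics" (4x4, takes a point from world to camera coordinates). Camera axes: x right, y down, z forward; pixel columns grow to the right and rows downward; lengths in m; the calibration is good to about 2 mm. A picture is of the moment at which its call begins. There is no depth.
- finish_job(): hands the job in; it is judged then, once.
Trained networks look in the newest picture that a camera, given by its name, has taken for a name from the list of things; names that differ only in an ending like _2 or _b are one class to them, and where a whole thing is asked for, a point or a joint stands for the part that bears it (a point fixed in the world has none). Each returns a list of dicts, best first, with "p" (0 to 1); they miss things now and then, are a little off and sometimes report something else, mostly with a low value. They report only what shows in the picture. A call takes as long as a camera call. They do not tell look-alikes from the thing itself.
- regions_of(camera, name): "mask" (384x512 bool, what is visible of it) and "bbox" ([left, top, width, height] in pixels, round what is visible of it).
- tip_of(camera, name): "location" ([column, row] in pixels: a listed point, or the origin of a listed thing).
The state is a dict: "time": time; "q": joint angles; "joint_vel": joint speeds; "joint_torque": joint torques, N m; "tool_pos": TCP position; "tcp_rot": TCP orientation; "wrist_force": force on the tool from outside, world axes, zero at the start; "torque": the same for the moment, N m; "width": opening from 0.0 (shut) to 1.0 (fully open); "grip_force": force on a finger pad.
Only numpy, scipy, OpenCV 4.12 (cv2) and the standard library are available. Lean on these libraries where they do the work, as an engineer would, in place of code of your own. Each camera call takes 0.05 s, during which the arm holds its last target. There are 200 camera calls.

## Task

The lid of the steel kindling box is locked by a sloping pin on its side: draw the pin right out and park it upright in the open notch of the pin rest, at the back of the notch with its collar flat on the plate. Then lift the lid by its bar handle until it rests back on its stop, easing it all the way without letting it fall or slam. Leave the tumbler, the tin and the tongs where they are.

Things in the scene. Friction and masses are not known exactly. Their poses are not given: they have to be found in the camera images.
- box: Fixed steel box, 130 (x) x 200 (y) x 190 mm, origin at the centre of its underside; hinge on its +x side, away from the robot. On its -y side two sloping lugs, 28 mm wide, share a 14 mm bore holding the pin; the bore's top leans out (to the box's -y) 0.6 rad (34 deg) from vertical. The lid overhangs this side by 40 mm, so a vertical gripper would hit it
- bore (a point): Mouth of the bore: centre of the upper face of the upper lug, 38 mm out from the box's side and 80 mm up. Axes are those of the box. The bore runs 46 mm down from here through both lugs
- pin: Loose steel pin, 123 mm long. Origin at the centre of its collar's underside, z along the pin to the grip. Shank 12 mm diameter, 55 mm long, below the origin; collar 28 mm diameter, 6 thick; then a round grip of 22 mm diameter, z = 6 to 68 mm. It starts home in the bore, collar on the upper lug; a hook of the lid passes under the shank between the lugs and locks the lid
- lid (a joint): Angle of the lid about its hinge: 0 shut, grows as it opens, 1.75 rad when leaning back on its stop; it falls shut from below about 1.4 rad and falls back on its stop from above about 1.6
- lid_handle (a point): Middle of the lid's bar handle, a 12 mm round steel bar, 130 mm long over its two posts, along the box's y axis, 50 mm above the underside of the lid (42 mm above its 8 mm thick plate) and 132 mm from the hinge line. Axes turn with the lid
- lid_hinge (a point): Point on the hinge line, at the middle of the box's far (+x) upper rim, 190 mm up; the line runs along the box's y axis; the lid opens by turning positively about +y. Axes turn with the lid
- rest: Fixed pin rest: foot, post and a level plate 74 (x) x 58 (y) x 8 mm, its top 110 mm up. Origin on the slab under the parking point. The 18 mm wide notch is cut through the plate, open at the rest's -x edge (31 mm from the parking point), ending 9 mm beyond the point; the post is under the plate's +x end, its face 31 mm from the point
- notch (a point): Parking point: on the top face of the rest's plate at the inner end of the notch, where the pin's axis is to stand (the collar's underside at this height). Axes are those of the rest
- tumbler: Glass tumbler, 72 mm diameter, 120 mm tall, loose, origin at the centre of its underside; bystander
- tin: Round aluminium sprinkle tin, 76 mm diameter, 103 mm tall, loose, origin at the centre of its underside; bystander
- tongs: Bamboo tongs lying flat, 230 mm long along their x, 50 mm wide, 10 mm thick, loose, origin under the middle; bystander
Things that resemble listed ones, but are neither listed nor needed, are in the scene too. Several things have the shape of the pin; the one meant has the colours described above.

How it is judged:
On the way, in this order (a step that is already met when the one before it is completed fails the run):
1. the pin is drawn right out of the bore (distance between pin and bore above 0.06 m), for 0.05 s.
2. the pin is parked upright at the back of the notch, let go, with the lid still shut (x of pin in the frame of notch between -0.009 and 0.008 m and y of pin in the frame of notch between -0.007 and 0.007 m and z of pin in the frame of notch between -0.004 and 0.004 m and angle between pin's own z axis and vertical below 0.12 rad and contact force between pin and the fingers below 0.1 N and value of joint lid below 0.1 rad), for 0.2 s.
3. the lid rests back on its stop (value of joint lid above 1.68 rad), for 0.2 s.
At the end, for the whole second after the job is handed in: The pin stands upright (within 0.12 rad) and still in the rest's notch, its collar on the plate (within 4 mm), its axis not more than 9 mm short of the parking point and within 7 mm sideways; the lid leans back on its stop (over 1.68 rad) and is still (x of pin in the frame of notch between -0.009 and 0.008 m and y of pin in the frame of notch between -0.007 and 0.007 m and z of pin in the frame of notch between -0.004 and 0.004 m and angle between pin's own z axis and vertical below 0.12 rad and linear speed of pin below 0.02 m/s and value of joint lid above 1.68 rad and velocity of joint lid below 0.1 rad/s); the robot touches nothing.
It fails at once if the lid falls or slams (faster than 2.5 rad/s) (velocity of joint lid above 2.5 rad/s or velocity of joint lid below -2.5 rad/s).
It fails at once if the tumbler is moved more than 25 mm or tipped (distance of tumbler from where it was at the start of the episode above 0.025 m or angle between tumbler's own z axis and vertical above 0.4 rad).
It fails at once if the tin is moved more than 25 mm or tipped (distance of tin from where it was at the start of the episode above 0.025 m or angle between tin's own z axis and vertical above 0.4 rad).
It fails at once if the tongs are moved more than 25 mm (distance of tongs from where it was at the start of the episode above 0.025 m).
It also fails if it takes over 67 s, if anything falls off the work surface, if the arm or the gripper's body presses on something with over 40 N, if the wrist force passes 120 N, or if a joint passes its speed limit or range.

## Working session

There is one attempt and no reset: what is moved stays moved. The work goes in short steps, Python scripts to look and compute and a tool call to move; the robot and the scene stay as the last step left them, time stands still between calls to the robot, and variables do not carry over. Pictures are saved under pics/ and viewed, at most 10 in all, crops included, and the job is handed in when it is done.

Besides the shell and the picture viewer there is one more tool, called by a JSON object that holds its "fn" and its "kwargs". apply_moves: Moves the arm, as the interface text tells. Scaled input: -1 to 1 covers 0.05 m each way for a shift and 6 degrees each way for a turn. Its arguments: {"type":"object","properties":{"fingers":{"type":"array","items":{"type":"number"}},"travel":{"type":"array","items":{"type":"array","items":{"type":"number"}}},"rotation":{"type":"array","items":{"type":"array","items":{"type":"number"}}},"newtons":{"type":"number"}},"required":["fingers","travel","rotation"]}

```bash
mkdir -p pics
cat > h.py <<'E'
from workcell import *
import numpy as np, cv2
from scipy.spatial.transform import Rotation as R
def cam(n):
    c=read_camera(n); return c
def proj(c,P):
    P=np.atleast_2d(P); E=c["extrinsics"]; q=P@E[:3,:3].T+E[:3,3]
    return np.c_[c["fx"]*q[:,0]/q[:,2]+c["cx"], c["fy"]*q[:,1]/q[:,2]+c["cy"]]
def ray(c,uv):
    E=c["extrinsics"]; d=np.array([(uv[0]-c["cx"])/c["fx"],(uv[1]-c["cy"])/c["fy"],1.])
    return -E[:3,:3].T@E[:3,3], E[:3,:3].T@d
def atz(c,uv,z):
    o,d=ray(c,uv); return o+d*(z-o[2])/d[2]
def tri(c1,a,c2,b):
    o1,d1=ray(c1,a);o2,d2=ray(c2,b); d1/=np.linalg.norm(d1);d2/=np.linalg.norm(d2)
    t=np.linalg.lstsq(np.c_[d1,-d2],o2-o1,rcond=None)[0]
    p,q=o1+t[0]*d1,o2+t[1]*d2; return (p+q)/2,np.linalg.norm(p-q)
E
python3 - <<'E'
from h import *
np.set_printoptions(precision=4,suppress=True)
for n in ("scene","top"):
    c=cam(n); cv2.imwrite(f"pics/{n}0.png",cv2.cvtColor(c["image"],cv2.COLOR_RGB2BGR))
    print(n,c["fx"],"campos",-c["extrinsics"][:3,:3].T@c["extrinsics"][:3,3])
    for k in ["box","bore","pin","lid_handle","lid_hinge","rest","notch","tumbler","tin","tongs"]:
        print(k,"tip",[(np.round(d["location"],1).tolist(),round(d["p"],2)) for d in tip_of(n,k)][:4],"bb",[(np.round(d["bbox"]).tolist(),round(d["p"],2)) for d in regions_of(n,k)][:4])
print(read_state())
E
```

```text
scene 357.6502717945373 campos [ 1.1115 -0.0638  0.6654]
box tip [([280.8, 228.6], 0.68)] bb [([215.0, 123.0, 133.0, 135.0], 0.59)]
bore tip [([218.6, 201.6], 0.81), ([292.4, 191.0], 0.3)] bb [([211.0, 122.0, 140.0, 134.0], 0.68)]
pin tip [([138.8, 193.8], 0.92), ([217.3, 203.5], 0.8), ([213.8, 179.3], 0.74)] bb [([114.0, 186.0, 43.0, 25.0], 0.88), ([201.0, 166.0, 21.0, 31.0], 0.7), ([192.0, 188.0, 42.0, 27.0], 0.53)]
lid_handle tip [([277.7, 127.7], 0.64)] bb [([213.0, 123.0, 140.0, 94.0], 0.67), ([214.0, 126.0, 134.0, 128.0], 0.45)]
lid_hinge tip [([292.5, 191.2], 0.84)] bb [([210.0, 122.0, 142.0, 99.0], 0.93)]
rest tip [([360.5, 207.9], 0.64), ([279.9, 226.3], 0.4)] bb [([345.0, 164.0, 49.0, 56.0], 0.67)]
notch tip [] bb [([344.0, 164.0, 47.0, 58.0], 0.92)]
tumbler tip [([163.0, 243.2], 0.61), ([293.8, 191.9], 0.49)] bb [([137.0, 198.0, 37.0, 54.0], 0.69)]
tin tip [([153.6, 320.8], 0.72)] bb [([118.0, 275.0, 52.0, 65.0], 0.74)]
tongs tip [] bb [([270.0, 252.0, 35.0, 92.0], 0.68)]
top 349.1537791752223 campos [0.4846 0.0495 0.9295]
box tip [] bb [([174.0, 157.0, 127.0, 76.0], 0.61)
[... 629 characters left out ...]
[([338.1, 198.9], 0.56)] bb [([328.0, 185.0, 38.0, 28.0], 0.82)]
tin tip [([343.3, 138.6], 0.62)] bb [([330.0, 111.0, 37.0, 38.0], 0.8)]
tongs tip [] bb [([240.0, 91.0, 23.0, 73.0], 0.93), ([295.0, 199.0, 22.0, 12.0], 0.4)]
{'time': 2.1, 'q': array([-1.2429,  0.2639,  1.604 , -0.    ,  1.2737, -0.0369]), 'joint_vel': array([ 0.0003,  0.001 ,  0.0022,  0.0003, -0.0009,  0.0005]), 'joint_torque': array([  0.0002, -51.5046, -36.7708,  -0.0001,   0.001 ,  -0.    ]), 'tool_pos': array([ 0.2408, -0.6306,  0.196 ]), 'tcp_rot': array([ 3.0894,  0.5699, -0.    ]), 'wrist_force': array([0.3416, 0.4483, 0.0226]), 'torque': array([0.0018, 0.0128, 0.0074]), 'grip_force': 0.0, 'width': 0.9980502609229649}
```

```bash
python3 -c "
import cv2,numpy as np
a=cv2.imread('pics/scene0.png');b=cv2.imread('pics/top0.png')
cv2.imwrite('pics/s.png',cv2.resize(a,(800,600)));cv2.imwrite('pics/t.png',cv2.resize(b,(800,600)))"
```

```text
(no output)
```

View pics/s.png

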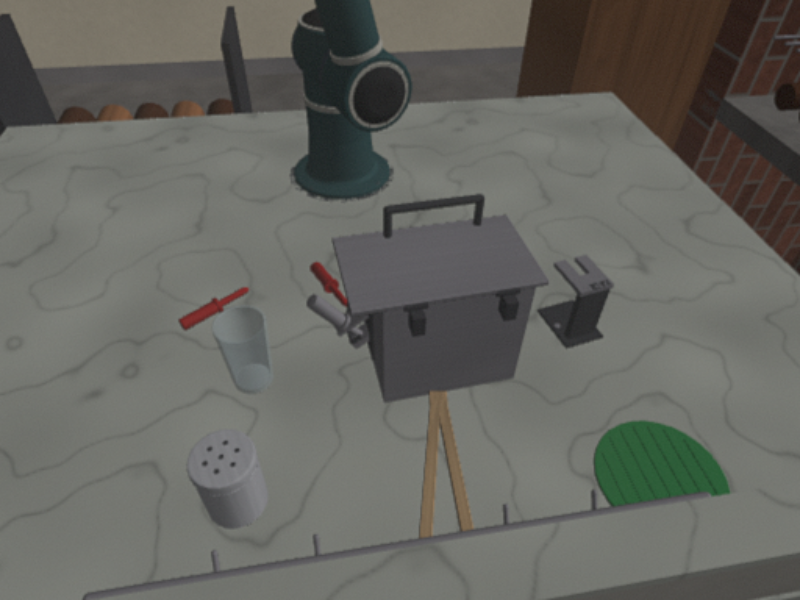

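View pics/t.png

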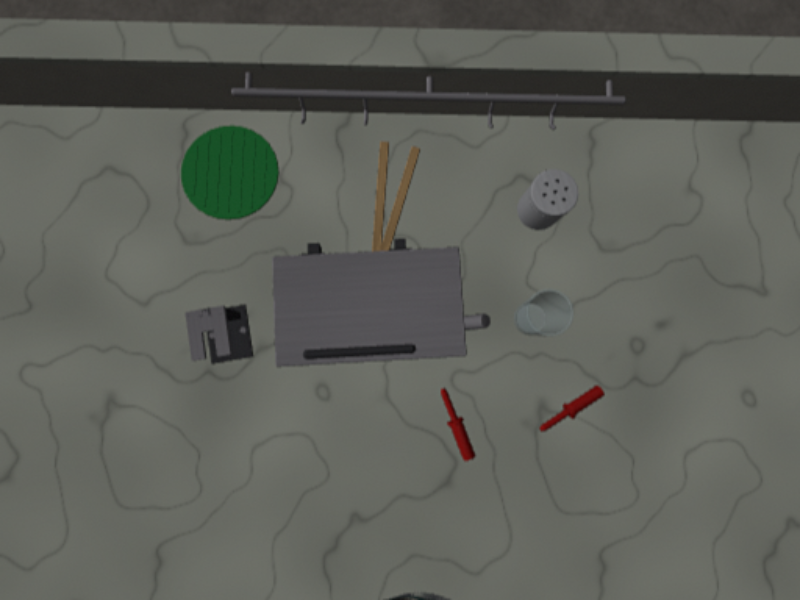

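The steel-grey pin in the bore sits at scene (217,203), with its grip near (205,195). In the top view its grip end shows at about (309,205). The red look-alikes lie flat at scene (139,194) and (214,179), which are (362,261) and (290,266) in top. I choose the grey one in the lugs, then fit the box and rest poses and check the choice in a close crop.

```bash
cat > fit.py <<'E'
from h import *
from scipy.optimize import least_squares
np.set_printoptions(precision=4,suppress=True)
cs,ct=cam("scene"),cam("top")
def T(p,P): 
    c,s=np.cos(p[2]),np.sin(p[2]); P=np.atleast_2d(P)
    return np.c_[p[0]+c*P[:,0]-s*P[:,1],p[1]+s*P[:,0]+c*P[:,1],P[:,2]]
H=[-.067,0,.24]; s=1/1.5625
ob=[(ct,H,(232.3,227.3)),(ct,[.065,0,.19],(228.3,166.9)),(cs,H,(277.7,127.7)),(cs,[.065,0,.19],(292.5,191.2)),
    (cs,[0,-.138,.08],(218,202.5)),(cs,[0,0,0],(280.8,228.6)),(ct,[-.067,.065,.24],(306*s,354*s)),(ct,[-.067,-.065,.24],(412*s,349*s)),
    (cs,[.065,-.1,0],(388*s,395*s)),(cs,[.065,.1,0],(515*s,378*s))]
f=lambda p:np.concatenate([(proj(c,T(p,P))[0]-u) for c,P,u in ob])
r=least_squares(f,[.5,.05,0],loss="soft_l1"); b=r.x
print("box",b); print(f(b).reshape(-1,2))
n=atz(ct,(133.2,213.9),.11); print("notch",n, "rest0 scene",atz(cs,(360.5,207.9),0),atz(ct,(147.7,218.8),0))
print("tumbler",atz(cs,(163,243.2),0),atz(ct,(338.1,198.9),0),"tin",atz(cs,(153.6,320.8),0))
ax=lambda t:[0,-.138-np.sin(.6)*t,.08+np.cos(.6)*t]
print("bore,pintop",T(b,[ax(0),ax(.068)]))
def ov(c,roi,k,name,pts,lines):
    im=cv2.cvtColor(c["image"],cv2.COLOR_RGB2BGR); x,y,w,h=roi
    im=cv2.resize(im[y:y+h,x:x+w],None,fx=k,fy=k,interpolation=cv2.INTER_CUBIC)
    g=lambda P:tuple(int(v) for v in (proj(c,P)[0]-[x,y]+.5)*k)
    for A,B in lines: cv2.line(im,g(A),g(B),(0,255,255),1)
    for P in pts: cv2.circle(im,g(P),3,(0,255,0),1)
    return im
if __name__=="__main__":
    L=[(T(b,ax(-.055)),T(b,ax(.068))),(T(b,[-.067,-.065,.24]),T(b,[-.067,.065,.24]))]
    C=[[sx*.065,sy*.1] for sx,sy in((-1,-1),(1,-1),(1,1),(-1,1))]
    for z in(0,.19):
        L+=[(T(b,C[i]+[z]),T(b,C[(i+1)%4]+[z])) for i in range(4)]
    ra=[(.6,.05)] 
    ims=[ov(cs,(185,110,220,150),3.6,"",[T(b,ax(0))],L),ov(ct,(110,140,220,110),3.6,"",[n],L)]
    w=min(i.shape[1] for i in ims); im=np.vstack([i[:,:w] for i in ims]); k=600/im.shape[0]
    cv2.imwrite("pics/ov1.png",ims[0]);cv2.imwrite("pics/ov2.png",ims[1])
E
python3 fit.py
```

```text
box [0.5606 0.0959 0.0465]
[[-3.216  -1.4176]
 [ 0.8419 -2.4059]
 [-0.2977  0.7291]
 [ 0.6705 -3.3228]
 [ 2.8759 10.1226]
 [-2.0173 -1.9506]
 [ 0.0527  0.3602]
 [-1.5248  1.4884]
 [-4.806   2.0193]
 [-2.822  -1.1444]]
notch [0.5198 0.3249 0.11  ] rest0 scene [0.5311 0.3182 0.    ] [0.5122 0.3231 0.    ]
tumbler [ 0.5684 -0.1809  0.    ] [ 0.5734 -0.1826  0.    ] tin [ 0.7577 -0.1956  0.    ]
bore,pintop [[ 0.567  -0.042   0.08  ]
 [ 0.5688 -0.0803  0.1361]]
```

View pics/ov1.png

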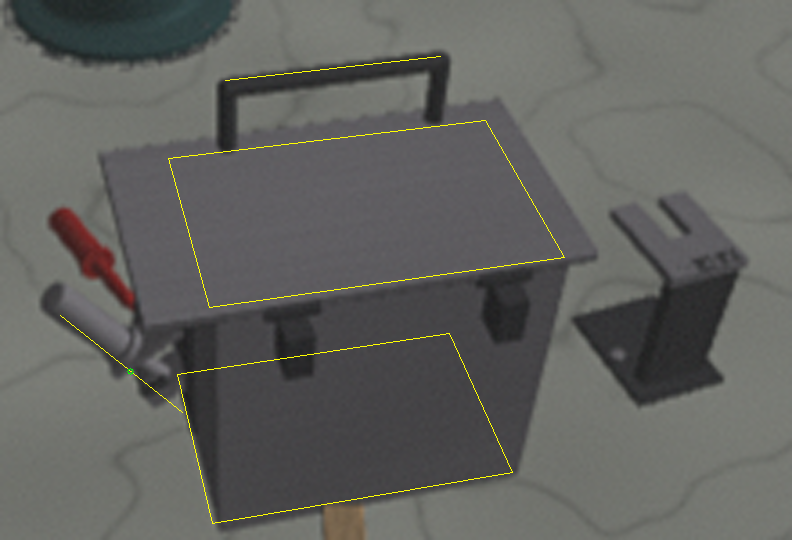

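View pics/ov2.png

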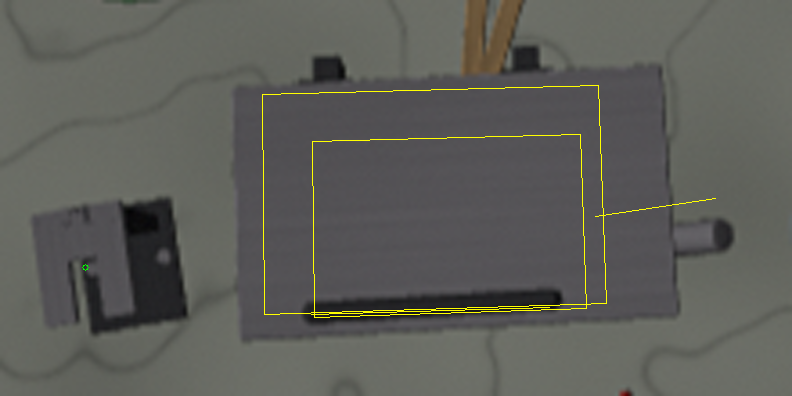

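The crop confirms the choice: the grey pin stands in the lugs with its grip end at crop (52,300), and red pins lie elsewhere. The bore's x offset along the box was assumed wrong, so I refit it as a free value and add the lid corners.

```bash
cat > fit2.py <<'E'
import fit; from fit import *
S=lambda u,v:(185+u/3.6-.5,110+v/3.6-.5); U=lambda u,v:(110+u/3.6-.5,140+v/3.6-.5)
for nm,c,pts in(("top",ct,[U(235,88),U(662,66),U(680,313),U(243,338)]),("scene",cs,[S(500,100),S(100,155),S(140,325),S(597,252)])):
    print(nm,"lid corners",*[atz(c,p,.198)[:2] for p in pts])
print("pintop tri",tri(cs,S(53,302),ct,U(722,235)),"rest notch end tri",tri(cs,S(685,235),ct,U(86,262)))
# unknowns: x,y,yaw, bx (bore x), ox,oy lid +x edge / +y edge / -x edge, hy handle y
ob=lambda q:[(ct,[q[4],q[5],.198],U(235,88)),(ct,[q[4],-.14,.198],U(662,66)),(ct,[q[6],-.14,.198],U(680,313)),(ct,[q[6],q[5],.198],U(243,338)),
 (cs,[q[6],q[5],.198],S(500,100)),(cs,[q[6],-.14,.198],S(100,155)),(cs,[q[4],-.14,.198],S(140,325)),(cs,[q[4],q[5],.198],S(597,252)),
 (cs,[.065,-.1,0],S(219,527)),(cs,[.065,.1,0],S(515,475)),
 (cs,[q[3]]+ax(.068)[1:],S(53,302)),(ct,[q[3]]+ax(.068)[1:],U(722,235)),
 (cs,[-.067,.065+q[7],.246],S(445,54)),(cs,[-.067,-.065+q[7],.246],S(222,82)),(ct,[-.067,.065+q[7],.24],U(304,312)),(ct,[-.067,-.065+q[7],.24],U(560,298))]
g=lambda q:np.concatenate([proj(c,T(q,P))[0]-u for c,P,u in ob(q)])
r=least_squares(g,[.56,.09,.04,0,.07,.1,-.08,0],loss="soft_l1"); q=r.x
if __name__=="__main__":
    print(q); print(g(q).reshape(-1,2).round(1).tolist())
    B=T(q,[[q[3]]+ax(t)[1:] for t in(0,.068)]); print("bore,top",B, "handle",T(q,[-.067,q[7],.24]),"hinge",T(q,[.065,0,.19]))
    # plate corners of rest in top: known heights .11
    for u in [(33,216),(122,200),(48,328),(70,326),(92,332),(132,312),(68,262),(86,260)]: print("rest",u,atz(ct,U(*u),.11)[:2])
    for u in [(612,212),(638,205),(660,203),(685,196),(745,260),(670,285),(663,234),(688,234)]: print("restS",u,atz(cs,S(*u),.11)[:2])
    im=ov(ct,(112,188,52,50),11,"",[],[]); im2=ov(cs,(340,160,58,50),11,"",[],[])
    h=min(im.shape[0],im2.shape[0]); cv2.imwrite("pics/rest.png",cv2.resize(np.hstack([im[:h],im2[:h]]),None,fx=.65,fy=.65))
E
sed -i 's/^print/if __name__=="__main__": print/' fit.py; python3 fit2.py
```

```text
notch [0.5198 0.3249 0.11  ] rest0 scene [0.5311 0.3182 0.    ] [0.5122 0.3231 0.    ]
top lid corners [0.6231 0.2134] [ 0.6409 -0.0383] [ 0.4953 -0.0493] [0.4771 0.2029]
scene lid corners [0.482  0.2036] [ 0.5014 -0.0476] [ 0.6455 -0.0387] [0.6272 0.2135]
pintop tri (array([ 0.5467, -0.085 ,  0.1264]), np.float64(0.001610850332582804)) rest notch end tri (array([0.5247, 0.329 , 0.1061]), np.float64(0.005990049485749358))
[ 0.5645  0.0961  0.0708 -0.0297  0.0684  0.1133 -0.0782  0.0002]
[[-0.2, -0.8], [0.2, -0.8], [-0.1, -0.5], [-0.3, -0.7], [-0.5, -0.9], [-0.9, -1.4], [-0.2, -1.1], [-0.3, -0.9], [-0.6, 1.0], [0.1, -0.3], [0.6, -3.2], [-1.0, -0.7], [-1.3, -1.1], [0.8, -1.4], [2.7, -0.5], [-2.3, -0.2]]
bore,top [[ 0.5446 -0.0437  0.08  ]
 [ 0.5474 -0.082   0.1361]] handle [[0.4976 0.0915 0.24  ]] hinge [[0.6293 0.1007 0.19  ]]
rest (33, 216) [0.5529 0.3606]
rest (122, 200) [0.5643 0.3035]
rest (48, 328) [0.4807 0.3468]
rest (70, 326) [0.4822 0.3327]
rest (92, 332) [0.4786 0.3184]
rest (132, 312) [0.4918 0.2934]
rest (68, 262) [0.5234 0.3363]
rest (86, 260) [0.5249 0.3248]
restS (612, 212) [0.4991 0.2901]
restS (638, 205) [0.4947 0.3103]
restS (660, 203) [0.4949 0.326 ]
restS (685, 196) [0.4903 0.346 ]
restS (745, 260) [0.5579 0.3585]
restS (670, 285) [0.573  0.3007]
restS (663, 234) [0.5256 0.3155]
restS (688, 234) [0.5281 0.332 ]
```

View pics/rest.png

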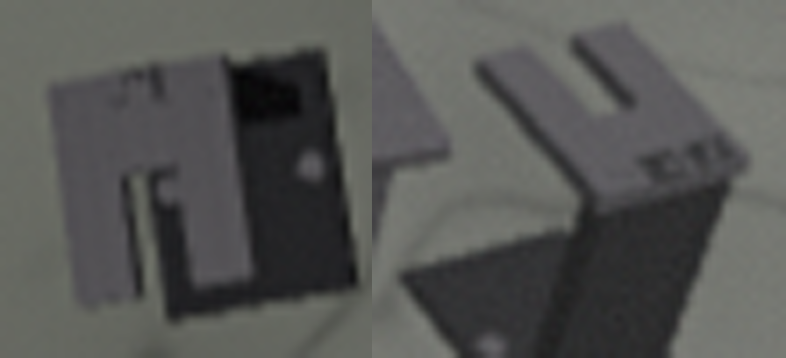

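The rest crop shows the plate with its notch opening toward the robot and the post at the far end. In the left (top) half the plate corners are at (50,88), (228,60), (250,280) and (78,303). In the right (scene) half they are at (475,65), (628,22), (748,160) and (590,205).

```bash
cat > rest.py <<'E'
from fit2 import *
k=11*.65
A=lambda u,v:(112+u/k-.5,188+v/k-.5); D=lambda u,v:(340+(u-372)/k-.5,160+v/k-.5)
z=.11
o=[(ct,[.043,.029,z],A(50,88)),(ct,[.043,-.029,z],A(228,60)),(ct,[-.031,-.029,z],A(252,280)),(ct,[-.031,.029,z],A(78,305)),(ct,[-.031,.009,z],A(132,299)),(ct,[.009,.009,z],A(121,176)),(ct,[.009,-.009,z],A(176,168)),(ct,[-.031,-.009,z],A(192,287)),
(cs,[-.031,-.029,z],D(475,65)),(cs,[-.031,-.009,z],D(526,45)),(cs,[-.031,.009,z],D(570,40)),(cs,[-.031,.029,z],D(628,22)),(cs,[.043,.029,z],D(748,160)),(cs,[.043,-.029,z],D(592,207)),(cs,[.009,-.009,z],D(592,115)),(cs,[.009,.009,z],D(635,103))]
g2=lambda p:np.concatenate([proj(c,T(p,P))[0]-u for c,P,u in o])
n=least_squares(g2,[.52,.32,-.1],loss="soft_l1").x
if __name__=="__main__":
    print("notch",n); print(g2(n).reshape(-1,2).round(1).tolist())
    for sub in (slice(0,8),slice(8,16)):
        print(least_squares(lambda p:np.concatenate([proj(c,T(p,P))[0]-u for c,P,u in o[sub]]),n).x)
    # pin axis measured: candidates along grip
    for nm,c in(("scene",cs),("top",ct)):
        print(nm,"proj pin t=68,6,0",proj(c,T(q,[[q[3]]+ax(t)[1:] for t in(.068,.006,0)])))
        for r in regions_of(nm,"pin"): print(r["bbox"],r["p"])
E
python3 rest.py
```

```text
notch [0.5198 0.3249 0.11  ] rest0 scene [0.5311 0.3182 0.    ] [0.5122 0.3231 0.    ]
top lid corners [0.6231 0.2134] [ 0.6409 -0.0383] [ 0.4953 -0.0493] [0.4771 0.2029]
scene lid corners [0.482  0.2036] [ 0.5014 -0.0476] [ 0.6455 -0.0387] [0.6272 0.2135]
pintop tri (array([ 0.5467, -0.085 ,  0.1264]), np.float64(0.001610850332582804)) rest notch end tri (array([0.5247, 0.329 , 0.1061]), np.float64(0.005990049485749358))
notch [0.5175 0.3254 0.1642]
[[0.1, -1.3], [-0.1, -1.0], [0.2, -0.4], [-0.5, -0.2], [0.6, -0.6], [0.3, -0.5], [0.3, -0.5], [-0.0, -0.1], [0.1, -2.2], [0.2, -1.0], [0.4, -1.8], [-0.7, -0.8], [-0.1, -1.1], [0.2, -2.4], [-0.3, -0.6], [0.3, -0.4]]
[0.5162 0.3255 0.1673]
[0.522  0.3235 0.1712]
scene proj pin t=68,6,0 [[199.8699 190.1676]
 [217.5522 204.2418]
 [219.1659 205.5262]]
[116.4, 186.4, 38.9, 24.2] 0.92
[194.0, 189.0, 36.5, 25.9] 0.86
[199.6, 164.7, 22.9, 31.9] 0.76
top proj pin t=68,6,0 [[309.0777 204.0922]
 [291.2394 206.482 ]
 [289.6244 206.6983]]
[280.2, 249.4, 22.7, 49.2] 0.88
[349.4, 245.9, 36.8, 29.8] 0.68
[292.3, 199.9, 25.5, 11.2] 0.61
```

```bash
cat > plan.py <<'E'
from h import *
np.set_printoptions(precision=3,suppress=True)
def frame(z,y):
    z=np.array(z)/np.linalg.norm(z); y=np.array(y)-np.dot(y,z)*z; y/=np.linalg.norm(y)
    return R.from_matrix(np.c_[np.cross(y,z),y,z])
def plan(p,r=None,s=None):
    s=s or read_state(); r0=R.from_rotvec(s["tcp_rot"]); r=r or r0
    w=np.degrees((r0.inv()*r).as_rotvec())/6
    d=np.array(p)-s["tool_pos"]
    print("t",s["time"],"pos",s["tool_pos"],"rot units",w,"| travel if rotated first",r.inv().apply(d)/.05,"| before",r0.inv().apply(d)/.05)
    print("q",s["q"],"F",s["wrist_force"],"w",s["width"],"g",s["grip_force"]); return s
yb=.0708; X=np.array([np.cos(yb),np.sin(yb),0]); Y=np.array([-np.sin(yb),np.cos(yb),0]); Z=np.array([0,0,1.])
bore=np.array([.5452,-.0445,.079]); up=-np.sin(.61)*Y+np.cos(.61)*Z
Rpin=frame(-up,X)
ptc=lambda t:bore+up*t
E
python3 -c "
from plan import *
for t in (.28,.10,.019): print(t,ptc(t)); plan(ptc(t),Rpin)"
```

```text
0.28 [ 0.557 -0.205  0.309]
t 2.5 pos [ 0.241 -0.631  0.196] rot units [  3.712   5.002 -11.791] | travel if rotated first [7.891 6.902 2.768] | before [ 8.94  -5.708 -2.251]
q [-1.243  0.264  1.604 -0.     1.274 -0.037] F [-0.4    0.296 -0.34 ] w 0.9990297698159137 g 0.0
0.1 [ 0.549 -0.102  0.161]
t 2.5 pos [ 0.241 -0.631  0.196] rot units [  3.712   5.002 -11.791] | travel if rotated first [7.891 6.902 6.368] | before [ 9.537 -7.682  0.7  ]
q [-1.243  0.264  1.604 -0.     1.274 -0.037] F [-0.4    0.296 -0.34 ] w 0.9990297698159137 g 0.0
0.019 [ 0.546 -0.055  0.095]
t 2.5 pos [ 0.241 -0.631  0.196] rot units [  3.712   5.002 -11.791] | travel if rotated first [7.891 6.902 7.988] | before [ 9.806 -8.57   2.028]
q [-1.243  0.264  1.604 -0.     1.274 -0.037] F [-0.4    0.296 -0.34 ] w 0.9990297698159137 g 0.0
```

{"fn": "apply_moves", "kwargs": {"fingers": [1,1,1,1,1,1,1,1,1,1,1,1], "travel": [[0.74,-0.48,-0.19],[0.74,-0.48,-0.19],[0.74,-0.48,-0.19],[0.74,-0.48,-0.19],[0.74,-0.48,-0.19],[0.74,-0.48,-0.19],[0.74,-0.48,-0.19],[0.74,-0.48,-0.19],[0.74,-0.48,-0.19],[0.74,-0.48,-0.19],[0.74,-0.48,-0.19],[0.74,-0.48,-0.19]], "rotation": [[0,0,0],[0,0,0],[0,0,0],[0,0,0],[0,0,0],[0,0,0],[0,0,0],[0,0,0],[0,0,0],[0,0,0],[0,0,0],[0,0,0]]}}

```text
time: 3.7
tool_pos: [0.5537, -0.2015, 0.3107]
tcp_rot: [3.089, 0.57, 0.001]
wrist_force: [1.1, -0.2, 0.3]
width: 0.996
grip_force: 0.0
```

{"fn": "apply_moves", "kwargs": {"fingers": [1,1,1,1,1,1,1,1,1,1,1,1], "travel": [[0,0,0],[0,0,0],[0,0,0],[0,0,0],[0,0,0],[0,0,0],[0,0,0],[0,0,0],[0,0,0],[0,0,0],[0,0,0],[0,0,0]], "rotation": [[0.31,0.42,-0.98],[0.31,0.42,-0.98],[0.31,0.42,-0.98],[0.31,0.42,-0.98],[0.31,0.42,-0.98],[0.31,0.42,-0.98],[0.31,0.42,-0.98],[0.31,0.42,-0.98],[0.31,0.42,-0.98],[0.31,0.42,-0.98],[0.31,0.42,-0.98],[0.31,0.42,-0.98]]}}

```text
time: 4.9
tool_pos: [0.5527, -0.2036, 0.31]
tcp_rot: [-1.795, -1.929, -0.573]
wrist_force: [0.2, -0.1, -0.7]
width: 0.999
grip_force: 0.0
```

```bash
python3 -c "
from plan import *
plan(ptc(.14),Rpin)"
```

```text
t 4.9 pos [ 0.553 -0.204  0.31 ] rot units [ 0.016 -0.048  0.017] | travel if rotated first [-0.037  0.075  2.812] | before [-0.052  0.07   2.811]
q [-0.677  0.306  1.471  0.45   1.788 -0.746] F [ 0.161 -0.148 -0.665] w 0.9991240106878412 g 0.0
```

{"fn": "apply_moves", "kwargs": {"fingers": [1,1,1,1,1,1,1,1,1,1], "travel": [[-0.04,0.07,0.4],[0,0,0.4],[0,0,0.4],[0,0,0.4],[0,0,0.4],[0,0,0.4],[0,0,0.4],[0,0,0.4],[0,0,0.4],[0,0,0.2]], "rotation": [[0,-0.05,0],[0,0,0],[0,0,0],[0,0,0],[0,0,0],[0,0,0],[0,0,0],[0,0,0],[0,0,0],[0,0,0]]}}

```text
time: 5.9
tool_pos: [0.5482, -0.095, 0.1514]
tcp_rot: [-1.801, -1.928, -0.565]
wrist_force: [-0.3, -0.1, 0.5]
width: 1.0
grip_force: 0.0
```

```bash
python3 -c "
from plan import *
plan(ptc(.019),Rpin)
c=cam('scene'); t=cam('top')
a=cv2.resize(c['image'][140:240,150:290],None,fx=4,fy=4,interpolation=cv2.INTER_CUBIC);b=cv2.resize(t['image'][150:250,250:390],None,fx=2,fy=2,interpolation=cv2.INTER_CUBIC)
b=np.vstack([b,np.zeros((200,280,3),np.uint8)])[:, :240]
cv2.imwrite('pics/app.png',np.hstack([a,b])[...,::-1])"
```

```text
t 5.9 pos [ 0.548 -0.095  0.151] rot units [ 0.002  0.005 -0.026] | travel if rotated first [-0.001  0.011  1.387] | before [-0.001  0.011  1.387]
q [-0.546  0.297  1.78   0.489  1.463 -0.768] F [-0.284 -0.058  0.458] w 1.0003480079555542 g 0.0
```

View pics/app.png

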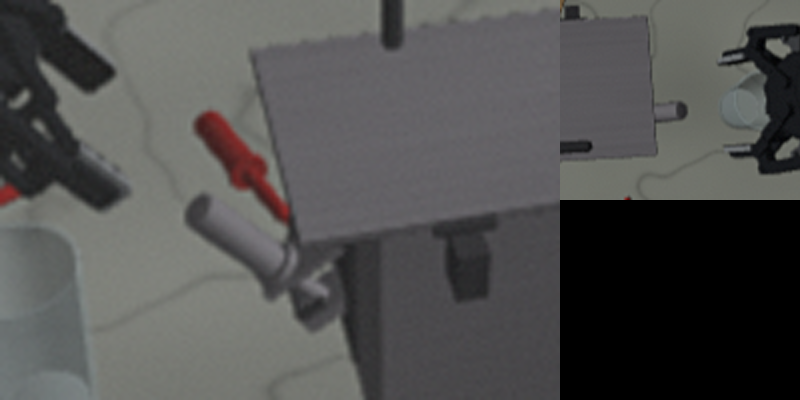

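```bash
python3 -c "
from plan import *
s=read_state(); r=R.from_rotvec(s['tcp_rot'])
c=cam('scene'); t=cam('top')
for d in ([0,0,0],[0,.0425,-.013],[0,-.0425,-.013]):
    P=s['tool_pos']+r.apply(d); a=proj(c,P)[0]; b=proj(t,P)[0]
    print(d,P,a,(a-[150,140])*4,b,(b-[250,150])*2+[560,0])
print(proj(c,ptc(.068)),proj(t,ptc(.068)))
"
```

```text
[0, 0, 0] [ 0.548 -0.095  0.152] [192.91  185.679] [171.638 182.716] [316.061 203.302] [692.123 106.603]
[0, 0.0425, -0.013] [ 0.591 -0.1    0.162] [190.956 196.534] [163.826 226.135] [318.893 183.704] [697.785  67.408]
[0, -0.0425, -0.013] [ 0.506 -0.105  0.162] [186.716 169.449] [146.866 117.798] [321.735 222.009] [703.47  144.018]
[[199.3   190.894]] [[309.575 203.889]]
```

{"fn": "apply_moves", "kwargs": {"fingers": [1,1,1,1,1,1,1,1], "travel": [[0,0,0.2],[0,0,0.2],[0,0,0.2],[0,0,0.2],[0,0,0.2],[0,0,0.2],[0,0,0.19],[0,0,0]], "rotation": [[0,0,0],[0,0,0],[0,0,0],[0,0,0],[0,0,0],[0,0,0],[0,0,0],[0,0,0]]}}

```text
time: 6.9
tool_pos: [0.5453, -0.0552, 0.0945]
tcp_rot: [-1.801, -1.928, -0.565]
wrist_force: [0.0, 0.2, 0.5]
width: 1.0
grip_force: 0.0
```

```bash
python3 -c "
from plan import *
s=plan(ptc(.019),Rpin); r=R.from_rotvec(s['tcp_rot'])
c=cam('scene'); t=cam('top')
im=c['image'].copy(); 
a=cv2.resize(c['image'][140:240,150:270],None,fx=4,fy=4,interpolation=cv2.INTER_CUBIC);b=cv2.resize(t['image'][150:250,270:350],None,fx=4,fy=4,interpolation=cv2.INTER_CUBIC)
for P in (s['tool_pos'],s['tool_pos']+r.apply([0,0,-.019])):
    cv2.circle(a,tuple(int(v) for v in (proj(c,P)[0]-[150,140])*4),3,(0,255,0),1);cv2.circle(b,tuple(int(v) for v in (proj(t,P)[0]-[270,150])*4),3,(0,255,0),1)
cv2.imwrite('pics/app2.png',np.hstack([a,b])[...,::-1])"
```

```text
t 6.9 pos [ 0.545 -0.055  0.094] rot units [-0.003  0.001 -0.027] | travel if rotated first [-0.003  0.013 -0.004] | before [-0.003  0.013 -0.004]
q [-0.494  0.324  1.864  0.519  1.345 -0.783] F [0.015 0.232 0.546] w 0.9998294088822036 g 0.0
```

View pics/app2.png

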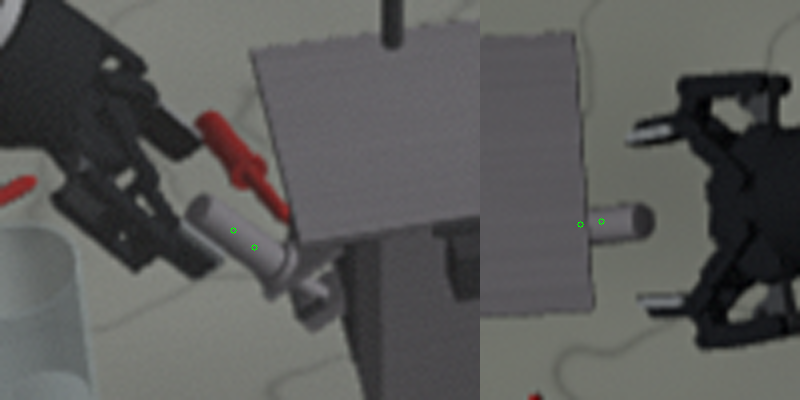

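The green TCP marks lie on the grip, but the open fingertips sit farther back, at about crop (207,210), which is only around the pin's end. I'll half close to see how far they swing forward before going deeper.

{"fn": "apply_moves", "kwargs": {"fingers": [0.5,0.5,0.45,0.45,0.45,0.45], "travel": [[0,0,0],[0,0,0],[0,0,0],[0,0,0],[0,0,0],[0,0,0]], "rotation": [[0,0,0],[0,0,0],[0,0,0],[0,0,0],[0,0,0],[0,0,0]], "newtons": 30}}

```text
time: 7.6
tool_pos: [0.5465, -0.0565, 0.096]
tcp_rot: [-1.803, -1.93, -0.567]
wrist_force: [0.1, 0.0, -0.6]
width: 0.453
grip_force: 0.0
```

```bash
python3 -c "
from plan import *
s=plan(ptc(.019),Rpin); r=R.from_rotvec(s['tcp_rot'])
c=cam('scene'); t=cam('top')
a=cv2.resize(c['image'][140:240,150:270],None,fx=4,fy=4,interpolation=cv2.INTER_CUBIC);b=cv2.resize(t['image'][150:250,270:350],None,fx=4,fy=4,interpolation=cv2.INTER_CUBIC)
for P in (s['tool_pos'],s['tool_pos']+r.apply([0,0,-.019])):
    cv2.circle(a,tuple(int(v) for v in (proj(c,P)[0]-[150,140])*4),3,(0,255,0),1);cv2.circle(b,tuple(int(v) for v in (proj(t,P)[0]-[270,150])*4),3,(0,255,0),1)
cv2.imwrite('pics/app3.png',np.hstack([a,b])[...,::-1])"
```

```text
t 7.6 pos [ 0.547 -0.057  0.096] rot units [ 0.022  0.016 -0.021] | travel if rotated first [ 0.004 -0.009  0.037] | before [ 0.004 -0.01   0.037]
q [-0.495  0.322  1.862  0.519  1.345 -0.783] F [ 0.08   0.003 -0.58 ] w 0.4531841695695962 g 0.0
```

View pics/app3.png

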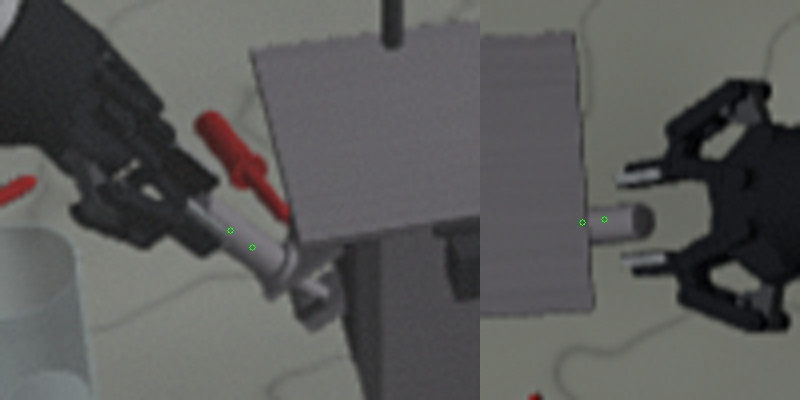

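The tips came forward to a midpoint near scene crop (217,218), still about 16 mm past the pin's end and well centred on it. I'll go about 24 mm deeper along the axis, then close.

{"fn": "apply_moves", "kwargs": {"fingers": [0.45,0.45,0.45,0.45,0.45,0,0,0,0,0,0], "travel": [[0,0,0.12],[0,0,0.12],[0,0,0.12],[0,0,0.12],[0,0,0],[0,0,0],[0,0,0],[0,0,0],[0,0,0],[0,0,0],[0,0,0]], "rotation": [[0,0,0],[0,0,0],[0,0,0],[0,0,0],[0,0,0],[0,0,0],[0,0,0],[0,0,0],[0,0,0],[0,0,0],[0,0,0]], "newtons": 60}}

```text
time: 8.8
tool_pos: [0.5455, -0.0427, 0.0763]
tcp_rot: [-1.803, -1.929, -0.567]
wrist_force: [-0.4, 0.9, 0.0]
width: 0.244
grip_force: 58.6
```

```bash
python3 -c "
from plan import *
s=plan(ptc(-.005),Rpin); r=R.from_rotvec(s['tcp_rot'])
c=cam('scene'); t=cam('top')
a=cv2.resize(c['image'][140:240,150:270],None,fx=4,fy=4,interpolation=cv2.INTER_CUBIC);b=cv2.resize(t['image'][150:250,270:350],None,fx=4,fy=4,interpolation=cv2.INTER_CUBIC)
cv2.imwrite('pics/app4.png',np.hstack([a,b])[...,::-1])"
```

```text
t 8.8 pos [ 0.545 -0.043  0.076] rot units [ 0.02   0.014 -0.021] | travel if rotated first [ 0.002 -0.008  0.035] | before [ 0.003 -0.008  0.035]
q [-0.477  0.335  1.888  0.532  1.305 -0.789] F [-0.404  0.904  0.006] w 0.24381434280769457 g 58.58523488044739
```

View pics/app4.png

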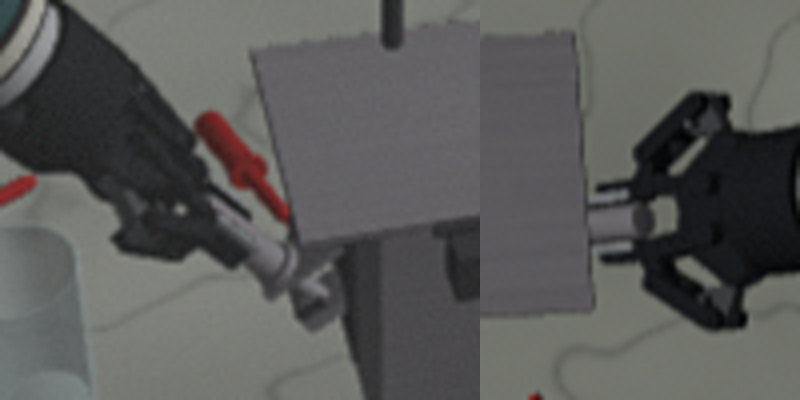

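Pinched on the grip: the opening is about 21 mm at 59 N. Next I draw it out along the axis.

{"fn": "apply_moves", "kwargs": {"fingers": [0,0,0,0,0,0,0,0,0,0,0,0], "travel": [[0,0,-0.08],[0,0,-0.14],[0,0,-0.14],[0,0,-0.14],[0,0,-0.14],[0,0,-0.14],[0,0,-0.14],[0,0,-0.14],[0,0,-0.14],[0,0,-0.2],[0,0,-0.2],[0,0,-0.2]], "rotation": [[0,0,0],[0,0,0],[0,0,0],[0,0,0],[0,0,0],[0,0,0],[0,0,0],[0,0,0],[0,0,0],[0,0,0],[0,0,0],[0,0,0]]}}

```text
time: 10.1
tool_pos: [0.5492, -0.0946, 0.1509]
tcp_rot: [-1.803, -1.93, -0.567]
wrist_force: [0.3, -0.2, -1.7]
width: 0.242
grip_force: 58.6
```

```bash
cat > seepin.py <<'E'
from plan import *
def see():
    s=read_state(); cs,ct=cam("scene"),cam("top"); L=[]
    for n in("scene","top"): L.append([(d["location"],d["p"]) for d in tip_of(n,"pin")])
    best=None
    for a,pa in L[0]:
        for b,pb in L[1]:
            P,e=tri(cs,a,ct,b)
            if P[2]>.06: print("pin origin",P,"gap",e,"p",round(pa,2),round(pb,2),"in tool",R.from_rotvec(s["tcp_rot"]).inv().apply(P-s["tool_pos"]),np.round(a,1),np.round(b,1))
    print(len(L[0]),len(L[1]),"tcp px",proj(cs,s["tool_pos"]),proj(ct,s["tool_pos"]))
see()
E
python3 seepin.py; python3 -c "
from plan import *
plan(ptc(.1)+[0,0,.15],frame([0,0,-1],X))"
```

```text
pin origin [ 0.439 -0.163  0.089] gap 0.11411482398909614 p 0.78 0.75 in tool [-0.085 -0.114  0.016] [188.7 183.9] [364.1 257.4]
pin origin [ 0.555 -0.096  0.163] gap 0.013939384501840117 p 0.78 0.66 in tool [ 0.005  0.006 -0.01 ] [188.7 183.9] [314.1 199.5]
pin origin [ 0.456 -0.125  0.124] gap 0.16990019176222645 p 0.58 0.75 in tool [-0.035 -0.095  0.008] [214.3 181.4] [364.1 257.4]
pin origin [ 0.558 -0.068  0.172] gap 0.03734238514307158 p 0.58 0.66 in tool [ 0.033  0.01  -0.003] [214.3 181.4] [314.1 199.5]
pin origin [ 0.562 -0.145  0.15 ] gap 0.10719498749492608 p 0.57 0.66 in tool [-0.043  0.009 -0.029] [141.2 193.7] [314.1 199.5]
4 3 tcp px [[193.185 186.29 ]] [[315.793 202.88 ]]
t 10.3 pos [ 0.549 -0.094  0.15 ] rot units [ 0.021 -5.806 -0.027] | travel if rotated first [-0.144 -0.011 -3.212] | before [ 1.716 -0.006 -2.718]
q [-0.545  0.297  1.781  0.49   1.458 -0.769] F [-0.064 -1.184 -1.609] w 0.23781197835796766 g 58.61831724643707
```

{"fn": "apply_moves", "kwargs": {"fingers": [0,0,0,0,0,0,0,0,0,0,0,0], "travel": [[0,0,-0.34],[0,0,-0.34],[0,0,-0.34],[0,0,-0.34],[0,0,-0.34],[0,0,-0.34],[0,0,0],[0,0,0],[0,0,0],[0,0,0],[0,0,0],[0,0,0]], "rotation": [[0,0,0],[0,0,0],[0,0,0],[0,0,0],[0,0,0],[0,0,0],[0,-0.97,0],[0,-0.97,0],[0,-0.97,0],[0,-0.97,0],[0,-0.97,0],[0,-0.97,0]]}}

```text
time: 11.5
tool_pos: [0.5533, -0.1528, 0.2356]
tcp_rot: [2.143, 2.29, -0.003]
wrist_force: [0.1, -0.3, -2.9]
width: 0.241
grip_force: 58.6
```

```bash
python3 -c "
from plan import *
plan([.455,.317,.36],frame([0,0,-1],X))"
```

```text
t 11.5 pos [ 0.553 -0.153  0.236] rot units [ 0.023  0.048 -0.041] | travel if rotated first [ 9.511 -1.296 -2.489] | before [ 9.493 -1.331 -2.54 ]
q [-0.31   0.048  1.779 -0.004  1.311 -0.376] F [ 0.095 -0.261 -2.861] w 0.24111635761321196 g 58.626410365104675
```

{"fn": "apply_moves", "kwargs": {"fingers": [0,0,0,0,0,0,0,0,0,0,0,0], "travel": [[0,0,-0.5],[0,0,-0.5],[0,0,-0.5],[0,0,-0.5],[0,0,-0.5],[0.5,-0.07,0],[0.7,-0.1,0],[0.7,-0.1,0],[0.7,-0.1,0],[0.7,-0.1,0],[0.7,-0.1,0],[0.7,-0.1,0]], "rotation": [[0.02,0.05,-0.04],[0,0,0],[0,0,0],[0,0,0],[0,0,0],[0,0,0],[0,0,0],[0,0,0],[0,0,0],[0,0,0],[0,0,0],[0,0,0]]}}

```text
time: 12.7
tool_pos: [0.5021, 0.0805, 0.3607]
tcp_rot: [-2.138, -2.296, -0.003]
wrist_force: [-0.1, -0.2, -1.3]
width: 0.242
grip_force: 58.9
```

{"fn": "apply_moves", "kwargs": {"fingers": [0,0,0,0,0,0,0,0,0,0], "travel": [[0.7,-0.1,0],[0.7,-0.1,0],[0.7,-0.1,0],[0.7,-0.1,0],[0.7,-0.1,0],[0.7,-0.08,0],[0.6,0,0],[0,0,0.3],[0,0,0.3],[0,0,0.3]], "rotation": [[0,0,0],[0,0,0],[0,0,0],[0,0,0],[0,0,0],[0,0,0],[0,0,0],[0,0,0],[0,0,0],[0,0,0]]}}

```text
time: 13.7
tool_pos: [0.4564, 0.3158, 0.3145]
tcp_rot: [-2.138, -2.296, -0.001]
wrist_force: [0.2, -0.7, -1.0]
width: 0.242
grip_force: 58.9
```

```bash
python3 seepin.py; python3 -c "
from plan import *
plan([.455,.317,.2],frame([0,0,-1],X))
for n in('scene','top'):
    c=cam(n); print(n,[(d['bbox'],d['p']) for d in regions_of(n,'pin')])"
```

```text
pin origin [0.56  0.057 0.483] gap 0.36178039725836686 p 0.71 0.77 in tool [-0.265  0.085 -0.17 ] [378.9  78.3] [366.  260.6]
pin origin [0.454 0.316 0.318] gap 0.00022537842613112402 p 0.71 0.69 in tool [ 0.001 -0.002 -0.003] [378.9  78.3] [ 95.5 246.4]
pin origin [ 0.45  -0.126  0.128] gap 0.17276775771177758 p 0.67 0.77 in tool [-0.441 -0.037  0.185] [213.9 178.9] [366.  260.6]
pin origin [0.523 0.123 0.281] gap 0.40616070108115404 p 0.67 0.69 in tool [-0.197  0.052  0.033] [213.9 178.9] [ 95.5 246.4]
pin origin [0.599 0.036 0.416] gap 0.5137879007416558 p 0.67 0.69 in tool [-0.289  0.122 -0.103] [136.4 191. ] [ 95.5 246.4]
3 2 tcp px [[378.747  80.355]] [[ 96.873 244.945]]
t 13.9 pos [0.456 0.316 0.315] rot units [-0.029 -0.031 -0.003] | travel if rotated first [ 0.029 -0.025  2.301] | before [ 0.022 -0.018  2.301]
q [ 0.557 -0.015  1.7    0.004  1.458  0.486] F [ 0.079  0.166 -0.894] w 0.24745504058296555 g 58.90536367893219
scene [([114.0, 182.4, 40.6, 29.5], 0.88), ([200.5, 165.9, 21.3, 27.7], 0.66), ([371.3, 44.3, 15.5, 59.8], 0.65), ([118.1, 277.5, 50.2, 62.5], 0.41)]
top [([69.7, 239.5, 38.4, 17.9], 0.92), ([280.8, 249.6, 22.6, 49.5], 0.63), ([343.8, 242.7, 40.2, 32.0], 0.61)]
```

{"fn": "apply_moves", "kwargs": {"fingers": [0,0,0,0,0,0,0,0,0,0,0,0], "travel": [[0,0,0.3],[0,0,0.4],[0,0,0.4],[0,0,0.4],[0,0,0.4],[0,0,0.4],[0,0,0.4],[0,0,0.4],[0,0,0.4],[0,0,0.2],[0,0,0],[0,0,0]], "rotation": [[0,0,0],[0,0,0],[0,0,0],[0,0,0],[0,0,0],[0,0,0],[0,0,0],[0,0,0],[0,0,0],[0,0,0],[0,0,0],[0,0,0]]}}

```text
time: 15.3
tool_pos: [0.4565, 0.3177, 0.1312]
tcp_rot: [-2.137, -2.297, -0.003]
wrist_force: [-0.4, 0.3, -1.0]
width: 0.24
grip_force: 58.9
```

```bash
python3 seepin.py | grep "gap 0.00"; python3 seepin.py | grep "gap 0.00"
python3 - <<'E'
from plan import *
cs,ct=cam("scene"),cam("top")
plan([.455,.317,.12],frame([0,0,-1],X))
tops=[d["location"] for d in tip_of("top","notch")];sc=[d["location"] for d in tip_of("scene","notch")]
print("notch",tops,sc,[atz(ct,a,.11) for a in tops],[atz(cs,a,.11) for a in sc],[tri(cs,b,ct,a) for a in tops for b in sc])
for n,c in(("scene",cs),("top",ct)):
    for d in regions_of(n,"pin"): print(n,d["bbox"],round(d["p"],2))
# plumb check in scene: axis of mask vs projected vertical
    m=cv2.resize(c["image"][150:230,330:400] if n=="scene" else c["image"][180:270,70:170],None,fx=6,fy=6,interpolation=cv2.INTER_CUBIC); cv2.imwrite(f"pics/low_{n}.png",m[...,::-1])
E
```

```text
pin origin [0.457 0.32  0.138] gap 0.005196540538054338 p 0.72 0.67 in tool [ 0.002  0.    -0.006] [361.2 147.8] [128.5 241. ]
t 15.8 pos [0.456 0.318 0.131] rot units [-0.011 -0.042  0.012] | travel if rotated first [-0.011 -0.027  0.222] | before [-0.012 -0.027  0.222]
q [0.56  0.089 1.931 0.005 1.12  0.486] F [-0.272 -1.055 -0.925] w 0.2403386540875232 g 58.904725313186646
notch [[136.2, 213.9]] [[371.3, 174.8]] [array([0.52 , 0.318, 0.11 ])] [array([0.528, 0.321, 0.11 ])] [(array([0.521, 0.323, 0.104]), np.float64(0.005338947466305882))]
scene [112.9, 185.3, 45.1, 27.8] 0.78
scene [355.4, 128.6, 14.7, 36.3] 0.77
scene [199.7, 166.6, 24.1, 29.1] 0.57
top [280.4, 251.3, 24.1, 47.0] 0.88
top [346.4, 247.8, 38.6, 27.5] 0.85
top [118.8, 236.2, 21.8, 11.5] 0.54
```

Run:
```python
from plan import *
cs,ct=cam("scene"),cam("top"); s=read_state(); print(s["time"],s["tool_pos"])
n=[.5175,.3254,.1642]; c,sn=np.cos(n[2]),np.sin(n[2])
W=lambda x,y:np.array([n[0]+c*x-sn*y,n[1]+sn*x+c*y,.11])
pin=np.array([.4555,.319,.1355]); th=np.linspace(0,2*np.pi,40)
ring=lambda r,z:pin+np.c_[r*np.cos(th),r*np.sin(th),0*th+z]
polys=[[W(-.031,-.009),W(.009,-.009),W(.009,.009),W(-.031,.009)],[W(-.031,-.029),W(.043,-.029),W(.043,.029),W(-.031,.029)],ring(.014,0),ring(.014,.006),ring(.006,-.055)]
out=[]
for cc,(x,y,w,h),k in((ct,(100,190,66,74),6),(cs,(338,124,66,74),6)):
    im=cv2.resize(cc["image"][y:y+h,x:x+w],None,fx=k,fy=k,interpolation=cv2.INTER_CUBIC)
    im=cv2.convertScaleAbs(im,alpha=1.6)
    for P in polys: cv2.polylines(im,[((proj(cc,np.array(P))-[x,y]+.5)*k).astype(int)],False,(255,255,0),1)
    out.append(im)
cv2.imwrite("pics/place.png",np.hstack(out)[...,::-1])
```

```text
16.1 [0.456 0.318 0.131]
```

View pics/place.png

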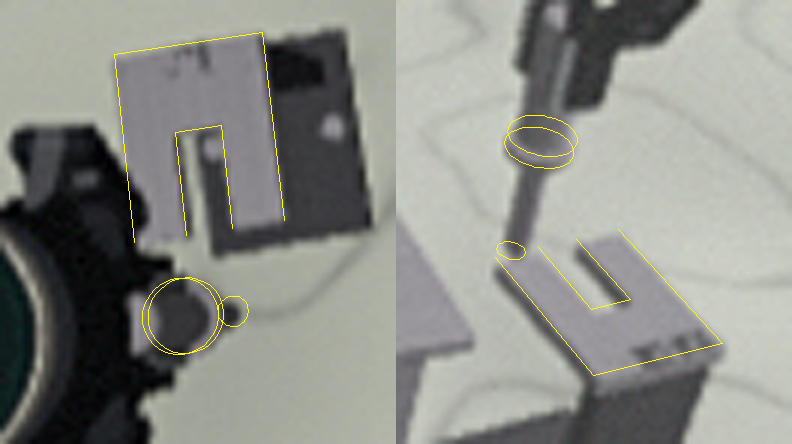

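The plate and notch overlay sits on the picture in both views to within about 1 pixel. The held pin's shank tip is near (230,313) in the top half and (518,250) in the scene half, leaning no more than 0.03 rad. It needs about −4 mm sideways, then down, then into the notch.

{"fn": "apply_moves", "kwargs": {"fingers": [0,0,0,0,0,0,0], "travel": [[-0.04,0,0],[-0.04,0,0.1],[0,0,0.1],[0,0,0.1],[0,0,0.06],[0,0,0],[0,0,0]], "rotation": [[0,0,0],[0,0,0],[0,0,0],[0,0,0],[0,0,0],[0,0,0],[0,0,0]]}}

```text
time: 16.8
tool_pos: [0.4564, 0.3137, 0.1127]
tcp_rot: [-2.137, -2.297, -0.002]
wrist_force: [-0.8, 0.2, -2.0]
width: 0.237
grip_force: 58.9
```

```bash
cat > rf.py <<'E'
from plan import *
n=np.array([.5175,.3254,.11]); a=.1642; M=R.from_euler("z",a)
s=read_state(); print("tcp in rest",M.inv().apply(s["tool_pos"]-n),"F",s["wrist_force"],"g",s["grip_force"],s["width"],"t",s["time"])
ps=[]
for i in range(3):
    cs,ct=cam("scene"),cam("top")
    for d in tip_of("scene","pin"):
        for e in tip_of("top","pin"):
            P,g=tri(cs,d["location"],ct,e["location"])
            if g<.01 and .08<P[2]<.3: print("pin in rest",M.inv().apply(P-n),"gap",g); ps.append(P)
E
python3 rf.py
```

```text
tcp in rest [-0.062 -0.002  0.003] F [-0.806  0.201 -1.963] g 58.90523672103882 0.23728654841649158 t 16.8
```

{"fn": "apply_moves", "kwargs": {"fingers": [0,0,0,0,0,0,0], "travel": [[0.01,0.12,0],[0.01,0.12,0],[0.01,0.12,0],[0.01,0.12,0],[0.01,0.12,0],[0.01,0.12,0],[0,0,0]], "rotation": [[0,0,0],[0,0,0],[0,0,0],[0,0,0],[0,0,0],[0,0,0],[0,0,0]]}}

```text
time: 18.5
tool_pos: [0.4932, 0.3194, 0.1129]
tcp_rot: [-2.138, -2.297, -0.004]
wrist_force: [-0.7, 0.8, -1.8]
width: 0.245
grip_force: 58.9
```

```bash
python3 rf.py
```

```text
tcp in rest [-0.025 -0.002  0.003] F [-0.682  0.756 -1.773] g 58.90486299991608 0.24485444247987603 t 18.5
pin in rest [-0.032 -0.002  0.007] gap 0.007915660004666496
```

{"fn": "apply_moves", "kwargs": {"fingers": [0,0,0,0,0,0], "travel": [[0.01,0.12,0],[0.01,0.12,0],[0.01,0.12,0],[0.01,0.12,0],[0,0,0],[0,0,0]], "rotation": [[0,0,0],[0,0,0],[0,0,0],[0,0,0],[0,0,0],[0,0,0]]}}

```text
time: 20.05
tool_pos: [0.5161, 0.3229, 0.1126]
tcp_rot: [-2.137, -2.297, -0.002]
wrist_force: [0.2, 0.7, -2.2]
width: 0.236
grip_force: 58.9
```

```bash
python3 rf.py
```

```text
tcp in rest [-0.002 -0.002  0.003] F [ 0.208  0.682 -2.22 ] g 58.905251026153564 0.23603877303987195 t 20.05
```

{"fn": "apply_moves", "kwargs": {"fingers": [0,0,0,0], "travel": [[0,0.04,0],[0,0.04,0],[0,0,0],[0,0,0]], "rotation": [[0,0,0],[0,0,0],[0,0,0],[0,0,0]]}}

```text
time: 21.35
tool_pos: [0.5201, 0.3232, 0.1128]
tcp_rot: [-2.137, -2.297, -0.003]
wrist_force: [-0.9, -0.3, -1.8]
width: 0.238
grip_force: 58.9
```

{"fn": "apply_moves", "kwargs": {"fingers": [0,0,0], "travel": [[0,0.04,0],[0,0,0],[0,0,0]], "rotation": [[0,0,0],[0,0,0],[0,0,0]]}}

```text
time: 21.65
tool_pos: [0.522, 0.3234, 0.1128]
tcp_rot: [-2.137, -2.297, -0.003]
wrist_force: [0.3, -0.1, -1.4]
width: 0.24
grip_force: 58.9
```

{"fn": "apply_moves", "kwargs": {"fingers": [0,0,0], "travel": [[0,0.04,0],[0,0,0],[0,0,0]], "rotation": [[0,0,0],[0,0,0],[0,0,0]]}}

```text
time: 21.95
tool_pos: [0.5226, 0.3234, 0.1127]
tcp_rot: [-2.136, -2.296, 0.001]
wrist_force: [-5.5, 0.3, 2.9]
width: 0.238
grip_force: 59.4
```

{"fn": "apply_moves", "kwargs": {"fingers": [0,0,0], "travel": [[0,0.04,0],[0,0,0],[0,0,0]], "rotation": [[0,0,0],[0,0,0],[0,0,0]]}}

```text
time: 22.25
tool_pos: [0.5229, 0.3234, 0.1126]
tcp_rot: [-2.135, -2.294, 0.005]
wrist_force: [-9.0, -0.2, 4.7]
width: 0.241
grip_force: 60.1
```

```bash
python3 rf.py
```

```text
tcp in rest [ 0.005 -0.003  0.003] F [-9.035 -0.206  4.679] g 60.09309411048889 0.24070601383496001 t 22.25
pin in rest [0.003 0.002 0.004] gap 0.0004882108193374091
pin in rest [ 0.006 -0.003  0.013] gap 0.0080486408803652
```

{"fn": "apply_moves", "kwargs": {"fingers": [0,0,0,0,0], "travel": [[0,-0.05,0],[0,-0.05,0],[0,0,0.04],[0,0,0],[0,0,0]], "rotation": [[0,0,0],[0,0,0],[0,0,0],[0,0,0],[0,0,0]]}}

```text
time: 23.65
tool_pos: [0.5213, 0.3233, 0.1107]
tcp_rot: [-2.138, -2.297, -0.003]
wrist_force: [-0.4, 0.6, -1.7]
width: 0.241
grip_force: 59.0
```

{"fn": "apply_moves", "kwargs": {"fingers": [0,0,0,0], "travel": [[0,0,0.03],[0,0,0.03],[0,0,0],[0,0,0]], "rotation": [[0,0,0],[0,0,0],[0,0,0],[0,0,0]]}}

```text
time: 24.05
tool_pos: [0.5209, 0.3233, 0.1076]
tcp_rot: [-2.137, -2.297, -0.002]
wrist_force: [0.5, 0.1, -0.9]
width: 0.245
grip_force: 59.0
```

{"fn": "apply_moves", "kwargs": {"fingers": [0,0,0], "travel": [[0,0,0.03],[0,0,0],[0,0,0]], "rotation": [[0,0,0],[0,0,0],[0,0,0]]}}

```text
time: 24.35
tool_pos: [0.5212, 0.3235, 0.1068]
tcp_rot: [-2.138, -2.297, -0.004]
wrist_force: [-0.2, -0.8, 2.0]
width: 0.244
grip_force: 59.4
```

{"fn": "apply_moves", "kwargs": {"fingers": [0,0,0], "travel": [[0,0,0.03],[0,0,0],[0,0,0]], "rotation": [[0,0,0],[0,0,0],[0,0,0]]}}

```text
time: 24.65
tool_pos: [0.5213, 0.3237, 0.1066]
tcp_rot: [-2.137, -2.297, -0.004]
wrist_force: [-1.7, -1.9, 8.1]
width: 0.242
grip_force: 60.4
```

{"fn": "apply_moves", "kwargs": {"fingers": [0,0.3,0.3,0.4,0.5,0.6,0.7,0.7], "travel": [[0,0,-0.02],[0,0,0],[0,0,0],[0,0,0],[0,0,0],[0,0,0],[0,0,0],[0,0,0]], "rotation": [[0,0,0],[0,0,0],[0,0,0],[0,0,0],[0,0,0],[0,0,0],[0,0,0],[0,0,0]], "newtons": 30}}

```text
time: 25.45
tool_pos: [0.5209, 0.3233, 0.1057]
tcp_rot: [-2.137, -2.297, -0.003]
wrist_force: [-0.2, 0.1, 0.7]
width: 0.698
grip_force: 0.0
```

{"fn": "apply_moves", "kwargs": {"fingers": [0.8,0.8,0.8,0.8,0.8,0.8,0.8,0.8], "travel": [[0,0,-0.1],[0,0,-0.3],[0,0,-0.5],[0,0,-0.6],[0,0,-0.6],[0,0,-0.6],[0,0,-0.6],[0,0,-0.6]], "rotation": [[0,0,0],[0,0,0],[0,0,0],[0,0,0],[0,0,0],[0,0,0],[0,0,0],[0,0,0]]}}

```text
time: 26.25
tool_pos: [0.5213, 0.3226, 0.3039]
tcp_rot: [-2.138, -2.297, -0.006]
wrist_force: [0.3, 0.3, 0.0]
width: 0.8
grip_force: 0.0
```

```bash
python3 rf.py
python3 - <<'E'
from plan import *
hd=np.array([.4976,.0915,.24]); 
# re-check handle with networks
cs,ct=cam("scene"),cam("top")
for d in tip_of("scene","lid_handle"):
    for e in tip_of("top","lid_handle"): print("handle",tri(cs,d["location"],ct,e["location"]),d["p"],e["p"])
plan(hd+[0,0,-.033],frame([0,0,-1],X))
E
```

```text
tcp in rest [ 0.003 -0.003  0.194] F [0.316 0.306 0.012] g 0.0 0.8003385175051502 t 26.25
pin in rest [ 0.004 -0.004  0.007] gap 0.006586066323107442
pin in rest [-0.004 -0.002  0.004] gap 0.0042991143846153905
pin in rest [0.002 0.002 0.002] gap 0.008512088189479454
handle (array([0.491, 0.089, 0.237]), np.float64(0.008571083806295697)) 0.92 0.64
t 27.45 pos [0.521 0.323 0.301] rot units [-0.013 -0.04   0.011] | travel if rotated first [-4.576 -0.799  1.877] | before [-4.583 -0.802  1.859]
q [0.511 0.1   1.605 0.004 1.436 0.438] F [-0.579  0.091 -0.55 ] w 0.8017072415942508 g 0.0
```

{"fn": "apply_moves", "kwargs": {"fingers": [0.8,0.8,0.7,0.6,0.5,0.45,0.45,0.45,0.45,0.45], "travel": [[-0.4,-0.08,0],[-0.6,-0.1,0],[-0.6,-0.1,0],[-0.6,-0.1,0],[-0.6,-0.1,0],[-0.6,-0.1,0],[-0.6,-0.1,0],[-0.58,-0.12,0],[0,0,0.4],[0,0,0.3]], "rotation": [[0,0,0],[0,0,0],[0,0,0],[0,0,0],[0,0,0],[0,0,0],[0,0,0],[0,0,0],[0,0,0],[0,0,0]]}}

```text
time: 28.45
tool_pos: [0.4974, 0.0897, 0.2646]
tcp_rot: [-2.141, -2.295, -0.004]
wrist_force: [-0.5, -0.0, -0.1]
width: 0.45
grip_force: 0.0
```

Run:
```python
from plan import *
plan([.496,.0905,.2],frame([0,0,-1],X))
n=np.array([.5175,.3254,.11])+[.001,0,0]
th=np.linspace(0,2*np.pi,20); c1=np.c_[np.cos(th),np.sin(th),0*th]
for nm in("scene","top"):
    c=cam(nm); P=np.vstack([n+c1*[.014,.014,0],n+c1*[.014,.014,0]+[0,0,.006],n+c1*[.011,.011,0]+[0,0,.068]]); u=proj(c,P)
    print(nm,"expected",u.min(0),u.max(0)-u.min(0)); print([(d["bbox"],round(d["p"],2)) for d in regions_of(nm,"pin")])
    if nm=="scene": cv2.imwrite("pics/bar.png",c["image"][...,::-1])
```

```text
t 28.45 pos [0.497 0.09  0.265] rot units [-0.006 -0.037 -0.011] | travel if rotated first [ 0.018 -0.026  1.292] | before [ 0.013 -0.025  1.292]
q [ 0.126 -0.097  1.868  0.004  1.371  0.056] F [-0.479 -0.032 -0.122] w 0.45019581561139194 g 0.0
scene expected [365.455 146.455] [18.075 29.533]
[([112.3, 183.7, 46.7, 30.7], 0.73), ([362.1, 147.7, 21.8, 44.6], 0.71), ([200.0, 166.7, 20.6, 31.7], 0.51)]
top expected [117.115 207.826] [21.844 12.574]
[([347.6, 246.2, 37.8, 28.5], 0.86), ([281.1, 252.4, 24.9, 47.4], 0.7), ([171.7, 159.8, 125.7, 71.1], 0.35)]
```

{"fn": "apply_moves", "kwargs": {"fingers": [0.45,0.45,0.45,0.45,0.45,0.45,0.45,0.45,0.45,0.45], "travel": [[0,0,0.15],[0,0,0.15],[0,0,0.15],[0,0,0.15],[0,0,0.15],[0,0,0.15],[0,0,0.15],[0,0,0.1],[0,0,0],[0,0,0]], "rotation": [[0,0,0],[0,0,0],[0,0,0],[0,0,0],[0,0,0],[0,0,0],[0,0,0],[0,0,0],[0,0,0],[0,0,0]]}}

```text
time: 29.65
tool_pos: [0.4978, 0.0916, 0.2074]
tcp_rot: [-2.137, -2.297, -0.003]
wrist_force: [-0.3, -0.5, 1.1]
width: 0.451
grip_force: 0.0
```

{"fn": "apply_moves", "kwargs": {"fingers": [0.45,0.45,0.45,0.45,0.45], "travel": [[0,0,0.05],[0,0,0.05],[0,0,0.05],[0,0,0],[0,0,0]], "rotation": [[0,0,0],[0,0,0],[0,0,0],[0,0,0],[0,0,0]]}}

```text
time: 30.15
tool_pos: [0.4976, 0.0917, 0.1998]
tcp_rot: [-2.137, -2.297, -0.003]
wrist_force: [-0.4, -1.0, 0.2]
width: 0.457
grip_force: 0.0
```

{"fn": "apply_moves", "kwargs": {"fingers": [0.45,0.45,0.3,0,0,0,0,0,0,0], "travel": [[0,0,0.04],[0,0,0.04],[0,0,0],[0,0,0],[0,0,0],[0,0,0],[0,0,0],[0,0,0],[0,0,0],[0,0,0]], "rotation": [[0,0,0],[0,0,0],[0,0,0],[0,0,0],[0,0,0],[0,0,0],[0,0,0],[0,0,0],[0,0,0],[0,0,0]], "newtons": 40}}

```text
time: 31.15
tool_pos: [0.4979, 0.0917, 0.1959]
tcp_rot: [-2.138, -2.297, -0.003]
wrist_force: [1.8, 0.3, -1.3]
width: 0.115
grip_force: 39.1
```

```bash
cat > arc.py <<'E'
import numpy as np
th=np.r_[0,np.cumsum([.02,.04]+[.06]*27)]
th=np.r_[th,1.70,1.72,1.74]
p=np.c_[-.132*np.cos(th)+.05*np.sin(th),-(.132*np.sin(th)+.05*np.cos(th))]/.05
q=np.round(p-p[0],2); d=np.diff(q,axis=0)
for i in range(0,len(d),11): print(len(d[i:i+11]),"end th",th[min(i+11,len(d))],"end bar dx,dz mm",q[min(i+11,len(d))]*50,[[0,float(round(a,2)),float(round(b,2))] for a,b in d[i:i+11]])
E
python3 arc.py
```

```text
11 end th 0.6000000000000001 end bar dx,dz mm [ 51.5 -66. ] [[0, 0.02, -0.05], [0, 0.04, -0.11], [0, 0.08, -0.15], [0, 0.08, -0.15], [0, 0.09, -0.14], [0, 0.1, -0.14], [0, 0.11, -0.13], [0, 0.12, -0.12], [0, 0.12, -0.12], [0, 0.13, -0.11], [0, 0.14, -0.1]]
11 end th 1.2600000000000007 end bar dx,dz mm [139. -91.] [[0, 0.14, -0.09], [0, 0.14, -0.08], [0, 0.16, -0.08], [0, 0.15, -0.06], [0, 0.16, -0.06], [0, 0.17, -0.05], [0, 0.16, -0.03], [0, 0.17, -0.03], [0, 0.17, -0.02], [0, 0.17, 0.0], [0, 0.16, 0.0]]
10 end th 1.74 end bar dx,dz mm [203.5 -71.5] [[0, 0.17, 0.01], [0, 0.17, 0.03], [0, 0.17, 0.03], [0, 0.16, 0.05], [0, 0.16, 0.05], [0, 0.16, 0.06], [0, 0.15, 0.07], [0, 0.05, 0.03], [0, 0.05, 0.03], [0, 0.05, 0.03]]
```

{"fn": "apply_moves", "kwargs": {"fingers": [0,0,0,0,0,0,0,0,0,0,0,0], "travel": [[0,0.02,-0.05],[0,0.04,-0.11],[0,0.08,-0.15],[0,0.08,-0.15],[0,0.09,-0.14],[0,0.1,-0.14],[0,0.11,-0.13],[0,0.12,-0.12],[0,0.12,-0.12],[0,0.13,-0.11],[0,0.14,-0.1],[0,0,0]], "rotation": [[0,0,0],[0,0,0],[0,0,0],[0,0,0],[0,0,0],[0,0,0],[0,0,0],[0,0,0],[0,0,0],[0,0,0],[0,0,0],[0,0,0]]}}

```text
time: 32.35
tool_pos: [0.5491, 0.0954, 0.265]
tcp_rot: [-2.137, -2.297, -0.003]
wrist_force: [-7.7, 0.8, 4.7]
width: 0.117
grip_force: 39.6
```

{"fn": "apply_moves", "kwargs": {"fingers": [0,0,0,0,0,0,0,0,0,0,0,0], "travel": [[0,0.12,-0.11],[0,0.14,-0.08],[0,0.16,-0.08],[0,0.15,-0.06],[0,0.16,-0.06],[0,0.17,-0.05],[0,0.16,-0.03],[0,0.17,-0.03],[0,0.17,-0.02],[0,0.17,0],[0,0.16,0],[0,0,0]], "rotation": [[0,0,0],[0,0,0],[0,0,0],[0,0,0],[0,0,0],[0,0,0],[0,0,0],[0,0,0],[0,0,0],[0,0,0],[0,0,0],[0,0,0]]}}

```text
time: 33.55
tool_pos: [0.638, 0.1017, 0.2908]
tcp_rot: [-2.14, -2.299, -0.01]
wrist_force: [-0.7, 0.6, 4.6]
width: 0.116
grip_force: 42.4
```

Run:
```python
from plan import *
s=plan([.7,.1,.267],frame([0,0,-1],X))
cs,ct=cam("scene"),cam("top")
for d in tip_of("scene","lid_handle"):
    print(d)
    for e in tip_of("top","lid_handle"): print("handle",tri(cs,d["location"],ct,e["location"]),d["p"],e["p"])
```

```text
t 33.55 pos [0.638 0.102 0.291] rot units [ 0.039 -0.045  0.012] | travel if rotated first [-0.121  1.235  0.476] | before [-0.125  1.233  0.48 ]
q [0.117 0.164 1.551 0.005 1.422 0.044] F [-0.71   0.592  4.572] w 0.11641098507619725 g 42.384220361709595
{'location': [304.9, 131.9], 'p': 0.88}
handle (array([0.631, 0.101, 0.323]), np.float64(0.008681580808763996)) 0.88 0.74
handle (array([0.51 , 0.209, 0.251]), np.float64(0.12221174726374767)) 0.88 0.31
```

{"fn": "apply_moves", "kwargs": {"fingers": [0,0,0,0,0,0,0,0,0,0,0,0], "travel": [[0,0.17,0.01],[0,0.17,0.03],[0,0.17,0.03],[0,0.16,0.05],[0,0.16,0.05],[0,0.16,0.06],[0,0.15,0.07],[0,0.05,0.03],[0,0.05,0.03],[0,0,0],[0,0,0],[0,0,0]], "rotation": [[0,0,0],[0,0,0],[0,0,0],[0,0,0],[0,0,0],[0,0,0],[0,0,0],[0,0,0],[0,0,0],[0,0,0],[0,0,0],[0,0,0]]}}

```text
time: 34.95
tool_pos: [0.6985, 0.106, 0.2703]
tcp_rot: [-2.139, -2.298, -0.007]
wrist_force: [1.9, 1.0, 4.6]
width: 0.116
grip_force: 45.1
```

{"fn": "apply_moves", "kwargs": {"fingers": [0,0,0,0], "travel": [[0,0.05,0.03],[0,0.03,0.02],[0,0,0],[0,0,0]], "rotation": [[0,0,0],[0,0,0],[0,0,0],[0,0,0]]}}

```text
time: 35.35
tool_pos: [0.7021, 0.1062, 0.2682]
tcp_rot: [-2.138, -2.298, -0.006]
wrist_force: [2.9, 1.9, 5.8]
width: 0.114
grip_force: 45.3
```

{"fn": "apply_moves", "kwargs": {"fingers": [0,0,0,0], "travel": [[0,0.05,0.03],[0,0,0],[0,0,0],[0,0,0]], "rotation": [[0,0,0],[0,0,0],[0,0,0],[0,0,0]]}}

```text
time: 35.75
tool_pos: [0.7021, 0.1062, 0.2681]
tcp_rot: [-2.136, -2.296, -0.001]
wrist_force: [-6.3, 1.4, 13.1]
width: 0.112
grip_force: 45.9
```

{"fn": "apply_moves", "kwargs": {"fingers": [0.15,0.2,0.25,0.3,0.33,0.33,0.33,0.33], "travel": [[0,-0.05,-0.03],[0,0,0],[0,0,0],[0,0,0],[0,0,0],[0,0,0],[0,0,0],[0,0,0]], "rotation": [[0,0,0],[0,0,0],[0,0,0],[0,0,0],[0,0,0],[0,0,0],[0,0,0],[0,0,0]]}}

```text
time: 36.55
tool_pos: [0.7013, 0.106, 0.267]
tcp_rot: [-2.137, -2.297, -0.003]
wrist_force: [-0.7, 0.3, -1.4]
width: 0.332
grip_force: 0.0
```

{"fn": "apply_moves", "kwargs": {"fingers": [0.33,0.33,0.33,0.33,0.33,0.33,0.33,0.33,0.33], "travel": [[0,0,-0.1],[0,0,-0.15],[0,0,-0.2],[0,0,-0.3],[0,0,-0.4],[0,0,-0.4],[0,0,-0.4],[0,0,-0.4],[0,0,-0.2]], "rotation": [[0,0,0],[0,0,0],[0,0,0],[0,0,0],[0,0,0],[0,0,0],[0,0,0],[0,0,0],[0,0,0]]}}

```text
time: 37.45
tool_pos: [0.7023, 0.1056, 0.399]
tcp_rot: [-2.14, -2.3, -0.009]
wrist_force: [-0.7, 1.2, 1.1]
width: 0.331
grip_force: 0.0
```

```bash
python3 - <<'E'
from plan import *
s=read_state(); print(s["time"],s["wrist_force"])
H=np.array([.6293,.1007,.19])
def hp(th): return H+X*(-.132*np.cos(th)+.05*np.sin(th))+Z*(.132*np.sin(th)+.05*np.cos(th))
for i in range(2):
    cs,ct=cam("scene"),cam("top")
    for d in tip_of("scene","lid_handle"):
        for e in tip_of("top","lid_handle"): print("handle",tri(cs,d["location"],ct,e["location"]),d["p"],e["p"])
for th in(1.5,1.6,1.7,1.75): print(th,hp(th))
for nm in("scene","top"): cam(nm); print(nm,[(d["bbox"],round(d["p"],2)) for d in regions_of(nm,"pin")])
E
python3 rf.py
```

```text
37.45 [-0.734  1.186  1.143]
1.5 [0.67  0.104 0.325]
1.6 [0.683 0.105 0.32 ]
1.7 [0.696 0.105 0.314]
1.75 [0.702 0.106 0.311]
scene [([114.8, 186.6, 41.7, 25.7], 0.92), ([365.5, 148.1, 18.1, 33.0], 0.72), ([202.1, 166.9, 19.9, 33.5], 0.72), ([212.9, 99.8, 161.2, 156.5], 0.64), ([216.0, 101.9, 160.1, 102.8], 0.34)]
top [([348.6, 246.3, 35.7, 28.9], 0.74), ([289.1, 213.5, 15.4, 1.0], 0.69), ([330.5, 111.5, 35.9, 40.0], 0.6), ([294.9, 209.8, 10.8, 7.2], 0.58)]
tcp in rest [ 0.145 -0.247  0.284] F [ 0.612 -0.331 -0.351] g 0.0 0.32986892724026556 t 38.05
```

{"fn": "apply_moves", "kwargs": {"fingers": [0.33,0.33,0.33,0.33,0.33,0.33,0.33,0.33,0.33], "travel": [[0,0,-0.3],[0,0,-0.3],[0,-0.5,0],[0,-0.6,0],[0,-0.6,0],[0,-0.6,0],[0,-0.6,0],[0,-0.4,0],[0,0,0]], "rotation": [[0,0,0],[0,0,0],[0,0,0],[0,0,0],[0,0,0],[0,0,0],[0,0,0],[0,0,0],[0,0,0]]}}

```text
time: 39.95
tool_pos: [0.5354, 0.0935, 0.4278]
tcp_rot: [-2.139, -2.299, -0.007]
wrist_force: [0.4, 0.2, -0.2]
width: 0.335
grip_force: 0.0
```

```bash
python3 - <<'E'
from plan import *
H=np.array([.6293,.1007,.19])
def hp(th): return H+X*(-.132*np.cos(th)+.05*np.sin(th))+Z*(.132*np.sin(th)+.05*np.cos(th))
for i in range(2):
    cs,ct=cam("scene"),cam("top")
    print("scene",[(d["location"],d["p"]) for d in tip_of("scene","lid_handle")],"top",[(d["location"],d["p"]) for d in tip_of("top","lid_handle")])
for th in(0,1.3,1.6,1.75): print(th,proj(cs,hp(th)),proj(ct,hp(th)))
for k in("tumbler","tin","tongs"): print(k,[(d["bbox"],round(d["p"],2)) for d in regions_of("top",k)][:1],[(d["bbox"],round(d["p"],2)) for d in regions_of("scene",k)][:1])
E
python3 rf.py
```

```text
scene [([316.7, 164.3], 0.62)] top []
scene [([315.8, 164.7], 0.63)] top []
0 [[277.147 129.537]] [[229.839 223.877]]
1.3 [[304.715 132.133]] [[222.816 139.994]]
1.6 [[312.578 152.011]] [[222.238 119.161]]
1.75 [[315.997 164.122]] [[222.2   110.789]]
tumbler [([328.6, 180.1, 38.0, 31.4], 0.68)] [([138.4, 194.7, 35.4, 58.1], 0.67)]
tin [([333.8, 111.3, 34.2, 37.0], 0.86)] [([121.0, 276.1, 48.6, 60.9], 0.73)]
tongs [([119.3, 193.9, 41.9, 39.9], 0.63)] [([267.3, 251.8, 35.3, 93.7], 0.98)]
tcp in rest [-0.019 -0.232  0.315] F [-0.751  0.09   0.918] g 0.0 0.3301964829398418 t 40.65
pin in rest [-0.002 -0.004  0.004] gap 0.009105952910963066
```

The handle shows at the pixel expected for 1.75 rad, the pin stands in the notch, the tumbler, tin and tongs have not moved, and the robot is clear.

```bash
python3 -c "
from workcell import *
print(finish_job())"
```

```text
the job is handed in; nothing more can be done
None
```

I handed the job in at about 41 s: the steel pin stands parked in the rest's notch, the lid leans back on its stop, and the tumbler, tin and tongs were not moved; no verdict came back from the judge, so this rests on my last camera and force checks.

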